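Stand sample cassettes in the incubation rack, all facing one way

ROBOT

A 6-joint arm with a two-finger parallel gripper is mounted at the origin on the work surface. World frame = base frame: x ahead of the robot, y to its left, z up, the work surface at z = 0. Lengths are in m, angles in rad, forces in N, time in s.
With the tool pointing down it reaches from about 0.425 to 0.95 m from the base axis. Payload 14.7 kg.
Tool frame: the origin (TCP) lies on the centre line of the jaws, within the pads' length; the fingertips stand 8 mm ahead of it and the grasp point (between the pads) lies 11 mm behind it (robot.tips_ahead is the distance from the TCP to the fingertips, in m); z points along the fingers, y is the line along which they close (so a half turn about z gives the same grasp; the last joint's range is limited). The gripper opens to 85 mm and grips with 20 to 120 N. Pads are 22 mm wide; open, the fingers measure 114 mm over their backs; the gripper's body (76 mm by 85 mm) begins 54 mm behind the grasp point. The pads swing forward as they close: fully open they stand 13 mm farther back than shut.
Start: joints at [-1.371, 0.48, 1.596, -0, 1.065, -0.047], TCP at [0.159, -0.63, 0.239] pointing down, gripper open.
Joint ranges: [-2.75, 2.75], [-0.82, 2.05], [0.23, 2.67], [-1.56, 4.7], [0.09, 2.69], [-2.92, 2.92]. Speed limits (rad/s): [1.89, 1.89, 2.39, 3.01, 3.01, 3.01].

INTERFACE

Orientations are given as a unit quaternion [x, y, z, w].
In Python, from bench import robot gives the robot as it stands.
- The arm moves only by the tool move_arm, never from a script. Its argument "moves" is a list of rows, each a list of 5 numbers: the finger opening in mm, from 0 to 85.4, then the shift along the tool's x, y, z each as a share of 0.5 m, from -1 to 1, then the turn about the tool's z as a share of 180 degrees, from -1 to 1. In form: [[jaw, tx, ty, tz, turn], ...]. A call has 1 to 10 rows; each row is the pose to reach, as a shift and turn from the pose commanded when the call began, along the tool's axes at that moment, turning the shorter way round; what a row does not reach only later rows make up. A row lasts 1/10 s, in which the tool goes at most 50 mm and 8.59 degrees, less where a joint would pass 70% of its speed; a pose out of reach is approached as far as the arm can. A call with a number of a shift or a turn outside -1 to 1 is refused whole. A call with a gripper value outside its range is refused whole. The fingers move at their own pace and stop on an object; "squeeze" is the grip in N (left out, the last holds). Time passes only in rows, so rows that repeat a pose let the fingers close. It gives the time, the measured TCP pose, the force, the opening and the grip force at its end, in the units of the state.
- robot.get_obs(): the state, without advancing time (a new reading comes with each control period).
- robot.capture(name): name is "scene" or "top" or "wrist"; returns a dict with "frame" (480x640x3 uint8, red, green, blue), "K" (3x3 intrinsics, pixels), "k1" (the pictures are not rectified: a ray, as slopes to the right and down, at radius r is drawn at 1 + k1 r^2 times it, then the intrinsics apply), "rvec" (rotation vector, rad) and "tvec" (3), from world to camera coordinates, as OpenCV has them. Camera axes: x right, y down, z forward; pixel columns grow to the right and rows downward; lengths in m; the calibration is good to about 2 mm. A picture is of the moment at which its call begins. There is no depth.
- robot.hand_in(): hands the job in; it is judged then, once.
The state is a dict: "clock": time; "qpos": joint angles; "joint_vel": joint speeds; "tau": joint torques, N m; "tcp_pos": TCP position; "tool_rot": TCP orientation; "wrist_force": force on the tool from outside, world axes, zero at the start; "ft_torque": the same for the moment, N m; "grip_width": opening from 0.0 (shut) to 1.0 (fully open); "gripper_force": force on a finger pad.
Only numpy, scipy, OpenCV 4.12 (cv2) and the standard library are available. Lean on these libraries where they do the work, as an engineer would, in place of code of your own. Each camera call takes 0.05 s, during which the arm holds its last target. There are 200 camera calls.

TASK

Two white sample cassettes lie on the sloped steel stand, one with its amber window up and one with it down. Stand each one upright on its bottom edge in an empty bay of the wire rack, one per bay and midway along the hoops, blue tab up and amber window facing the rack's blue end, just like the cassette already there. The bay floors are set at different, unknown heights, so lower each cassette gently until you feel it rest on the floor before letting go (no dropping, no ramming), and leave everything else where it is.

Things in the scene. Friction and masses are not known exactly. Their poses are not given: they have to be found in the camera images.
- cassette_a: white flat cassette, 56 wide (y) x 72 tall (z) x 18 mm thick (x), about 90 g; amber window on its +x face, grey ribs on its -x face; a blue tab (24 wide, 6 thick) sticks out 10 mm past the top (+z) edge. Origin: centre of the bottom edge. Lies on the stand, tab uphill, on a 30 mm wide plinth (both sides overhang), window up.
- cassette_b: white flat cassette, 56 wide (y) x 72 tall (z) x 18 mm thick (x), about 90 g; amber window on its +x face, grey ribs on its -x face; a blue tab (24 wide, 6 thick) sticks out 10 mm past the top (+z) edge. Origin: centre of the bottom edge. Lies on the stand, tab uphill, on a 30 mm wide plinth (both sides overhang), window down.
- cassette_a_window (a point): centre of the amber window of cassette_a, 9 mm along its x and 36 mm up its z
- cassette_b_window (a point): the same of cassette_b
- cassette_ref: white flat cassette, 56 wide (y) x 72 tall (z) x 18 mm thick (x), about 90 g; amber window on its +x face, grey ribs on its -x face; a blue tab (24 wide, 6 thick) sticks out 10 mm past the top (+z) edge. Origin: centre of the bottom edge. Stands correctly in the rack's middle bay, as an example; leave it there.
- stand: fixed steel stand, 230 mm wide (y), 85 mm deep (x); its 30 degree slope falls towards +x, away from the robot; rear edge 65 mm high. Two grey plinths, 30 mm wide, 116 mm apart along y, rise 14 mm from the sheet, with a 12 mm lip at the low end. Origin: under its middle, on the table
- rack: fixed steel wire rack, base 60 (x) x 290 (y) x 8 mm, blue block 40 mm high at its +y end. Three bays 100 mm apart along y, each a pair of wire hoops 36 mm wide along x with a 22 mm gap between them along y, flaring to 34 mm at their tops, 68 mm above the table. Origin: under its middle, on the table
- bay_left (a point): middle of the empty bay next to the blue end, on top of the rack's base, 8 mm above the table; axes as the rack. The bay has a soft sprung floor (36 x 20 mm, gives 4 mm at about 12 N) set 4 to 36 mm above this point; its height is not measured and has to be felt
- bay_right (a point): the same for the empty bay at the plain end; its floor height differs
- jar: screw-top sample jar, 54 mm across, 62 mm tall, loose, between stand and rack; bystander, origin under its middle
- dishes: stack of three amber culture dishes, 90 mm across, 45 mm tall, loose; bystander, origin under its middle
- beaker: glass beaker, 70 mm across, 85 mm tall, loose; bystander, origin under its middle
- timer: white bench timer, 60 x 75 x 22 mm, loose; bystander, origin under its middle
Mind the look-alikes: they are no part of the job. Leave any yellow look-alike of the cassette_a alone.

How it is judged:
By the outcome, as a careful person would: the job done as asked, in the order asked, and still so for the second after the job is handed in, with the robot touching nothing.
It also fails if it takes over 70 s, if anything falls off the work surface, if the arm or the gripper's body presses on something with over 40 N, if the wrist force passes 120 N, or if a joint passes its speed limit or range.

## Working session

There is one attempt and no reset: what is moved stays moved. The work goes in short steps, Python scripts to look and compute and a tool call to move; the robot and the scene stay as the last step left them, time stands still between calls to the robot, and variables do not carry over. Pictures are saved under pics/ and viewed, at most 10 in all, crops included, and the job is handed in when it is done.

Besides the shell and the picture viewer there is one more tool, called after "Call:" by a JSON object that holds its "method" and its "body", one argument or row to a line. move_arm: Moves the arm, as the interface text tells. Its arguments: {"type":"object","properties":{"moves":{"type":"array"},"squeeze":{"type":"number"}},"required":["moves"]}

```bash
mkdir -p pics
cat > h.py <<'E'
import numpy as np, cv2
from bench import robot
def grab(n):
    c=robot.capture(n); np.savez(f'{n}.npz',**{k:np.asarray(v) for k,v in c.items()}); return c
def load(n): return np.load(f'{n}.npz')
def ray(c,uv):
    K=np.array(c['K'],float);k1=float(c['k1']);R=cv2.Rodrigues(np.array(c['rvec'],float))[0];t=np.array(c['tvec'],float).ravel()
    p=cv2.undistortPoints(np.array([[uv]],float),K,np.array([k1,0,0,0.]))[0,0]
    return -R.T@t, R.T@np.array([p[0],p[1],1])
def onz(c,uv,z):
    o,d=ray(c,uv); return o+d*(z-o[2])/d[2]
def proj(c,P):
    return cv2.projectPoints(np.array(P,float).reshape(-1,3),np.array(c['rvec'],float),np.array(c['tvec'],float),np.array(c['K'],float),np.array([float(c['k1']),0,0,0.]))[0][:,0]
E
python3 - <<'E'
from h import *
for n in('scene','top'):
    c=grab(n); cv2.imwrite(f'pics/{n}0.png',c['frame'][...,::-1]); print(n,c['k1'],ray(c,(320,240)))
o=robot.get_obs();print(o['tcp_pos'],o['tool_rot'],o['wrist_force'],o['grip_width'])
E
```

```text
scene 0.0023190338273728715 (array([1.39468243, 0.11593719, 0.83687557]), array([-0.71086375, -0.04349265, -0.70212019]))
top -0.10768177037687918 (array([0.44567142, 0.05799933, 0.91041427]), array([ 0.24860351, -0.02371356, -0.96854295]))
[ 0.15873137 -0.62993119  0.23872297] [ 9.92397162e-01  1.23075355e-01 -4.17607911e-05 -5.73399664e-04] [-0.11701174 -0.41923079 -0.03877664] 1.0016199657089528
```

View pics/scene0.png

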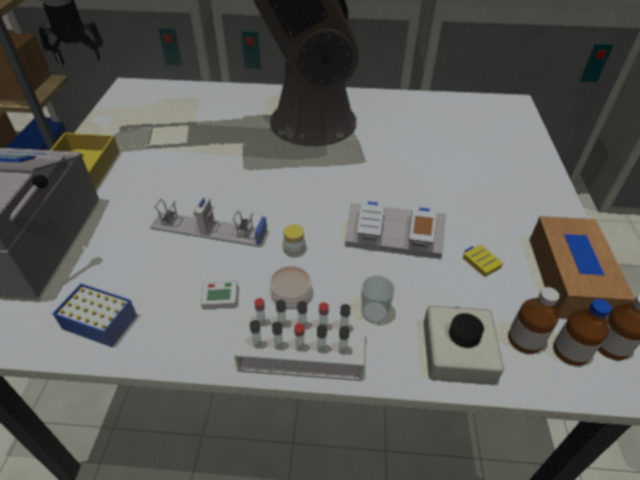

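View pics/top0.png

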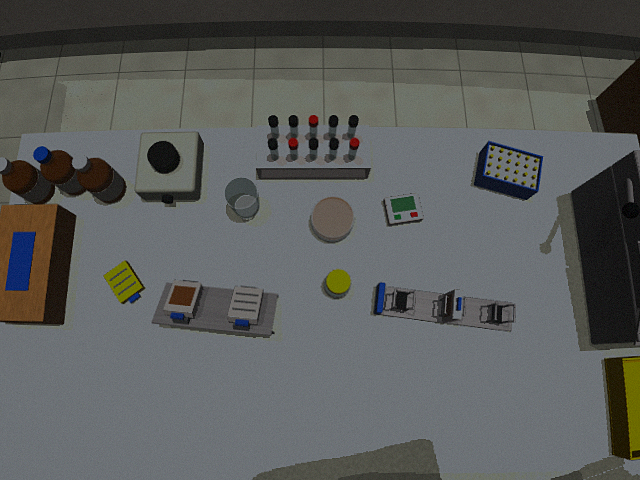

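The yellow cassette at top (124,282) / scene (482,260) is the look-alike. The two white ones on the stand at top (183,299), window up = a, and (245,305), ribs up = b, fit the description. The rack is at top (445,307), with its blue end at (380,299). I'll enlarge both to confirm.

Run:
```python
from h import *
f=load('top')['frame'][...,::-1]
a=cv2.resize(f[270:350,145:285],None,fx=5.7,fy=5.7,interpolation=cv2.INTER_CUBIC)[:, :798]
cv2.imwrite('pics/stand.png',np.clip(a*1.5,0,255))
b=cv2.resize(f[275:335,370:520],None,fx=5.3,fy=5.3,interpolation=cv2.INTER_CUBIC)
cv2.imwrite('pics/rack.png',np.clip(b*1.5,0,255)); print(a.shape,b.shape)
```

```text
(456, 798, 3) (318, 795, 3)[ WARN:0@0.508] global loadsave.cpp:1063 imwrite_ Unsupported depth image for selected encoder is fallbacked to CV_8U.
```

View pics/stand.png

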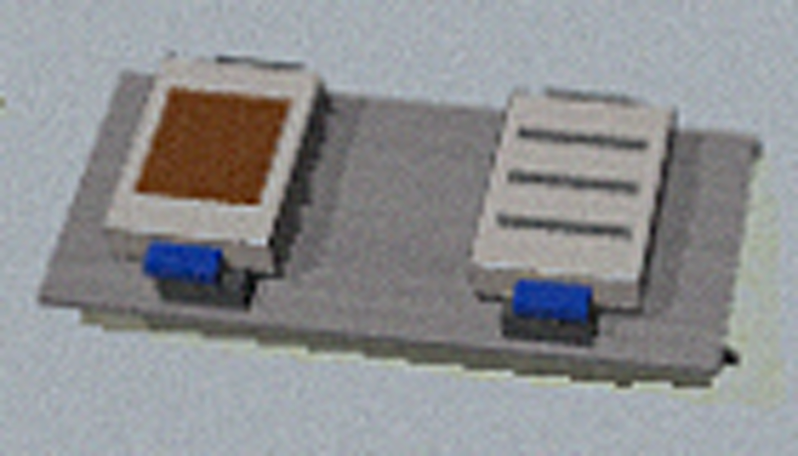

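View pics/rack.png

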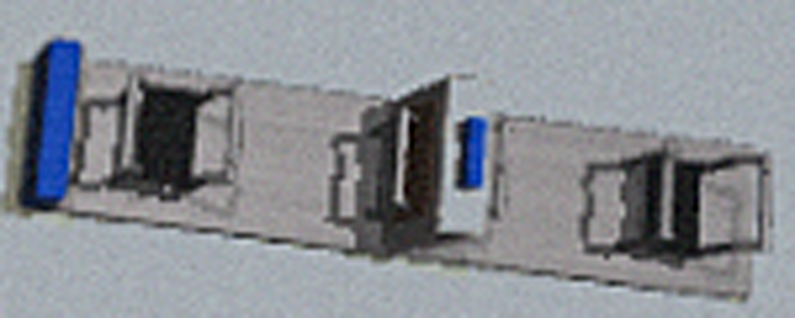

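```bash
cat > fit.py <<'E'
from h import *
from scipy.optimize import least_squares
T=load('top');S=load('scene')
def W(p,L):
    c,s=np.cos(p[2]),np.sin(p[2]);L=np.array(L,float)
    return np.c_[p[0]+c*L[:,0]-s*L[:,1],p[1]+s*L[:,0]+c*L[:,1],L[:,2]]
def px(q,f,o): return np.array(q,float)/f+np.array(o)-.5+.5/f
h=.0425;t=np.tan(np.pi/6)
SL=[(-h,.115,.065),(-h,-.115,.065),(h,.115,.065-2*h*t),(h,-.115,.065-2*h*t)]
SQ=px([(40,302),(728,362),(122,72),(762,135)],5.7,(145,270))
RL=[(-.03,-.145,.008),(.03,-.145,.008),(-.03,.145,.008),(.018,-.083,.068),(-.018,-.083,.068),(.018,-.117,.068),(-.018,-.117,.068),(.018,.117,.068),(-.018,.117,.068),(.018,.083,.068),(-.018,.083,.068)]
RQ=px([(745,297),(770,150),(8,210),(665,148),(652,255),(768,155),(760,250),(135,75),(125,185),(238,82),(232,205)],5.3,(370,275))
def fit(L,Q,p0):
    r=least_squares(lambda p:(proj(T,W(p,L))-Q).ravel(),p0,loss='soft_l1');return r.x
ps=fit(SL,SQ,(.5,.25,0));pr=fit(RL,RQ,(.5,-.2,0))
E
python3 - <<'E'
from fit import *
print('stand',ps,'\n',np.round(proj(T,W(ps,SL))-SQ,1).tolist());print('rack',pr,'\n',np.round(proj(T,W(pr,RL))-RQ,1).tolist())
# cassette top faces
n=np.array([.5,0,3**.5/2]);R=cv2.Rodrigues(np.array([0,0,ps[2]]))[0];N=R@n
P0=W(ps,[(-h,0,.065)])[0]+N*.032
down=R@np.array([3**.5/2,0,-.5]);lat=R@np.array([0,1.,0])
for nm,q in dict(a=[(160,60),(322,75),(107,232),(270,250)],b=[(508,90),(674,108),(470,268),(640,288)]).items():
    o=[]
    for u in px(q,5.7,(145,270)):
        c,d=ray(T,u);X=c+d*(N@(P0-c))/(N@d);o.append(((X-P0)@down*1e3,(X-P0)@lat*1e3))
    o=np.array(o);print(nm,o.round(1).tolist(),o.mean(0).round(1)); s,y=o.mean(0)/1e3
    C=P0+down*s+lat*y-N*.009
    G=C-down*.016
    print('center',C.round(4),'grasp zc=52',G.round(4))
f=S['frame'][...,::-1].copy()
f=cv2.resize(f,None,fx=2.5,fy=2.5,interpolation=cv2.INTER_CUBIC)
for p,L in((ps,SL),(pr,RL)):
    for u in proj(S,W(p,L)): cv2.circle(f,tuple(int(round(v)) for v in (u+.5)*2.5),3,(0,255,0),1)
cv2.imwrite('pics/sc.png',np.clip(f[470:670,350:1150]*1.4,0,255).astype('uint8'))
E
```

```text
stand [ 0.53347334  0.24130401 -0.08751141] 
 [[0.7, -0.2], [-0.9, 0.5], [0.9, 0.5], [-0.6, -0.9]]
rack [ 0.52997412 -0.22006487 -0.13584923] 
 [[2.2, 1.2], [-1.5, 0.1], [2.8, 0.6], [1.2, -0.6], [2.9, -2.3], [-1.5, 0.1], [-0.7, 0.7], [0.2, 0.5], [0.3, -1.7], [-1.8, 1.4], [-2.3, -3.2]]
a [[81.4, 91.8], [81.2, 34.3], [8.7, 89.0], [7.7, 34.0]] [44.7 62.3]
center [0.5466 0.3027 0.0625] grasp zc=52 [0.5328 0.3039 0.0705]
b [[81.8, -30.7], [80.2, -88.5], [7.9, -32.2], [6.1, -88.1]] [ 44.  -59.8]
center [0.5353 0.1811 0.0629] grasp zc=52 [0.5215 0.1823 0.0709]
```

View pics/sc.png

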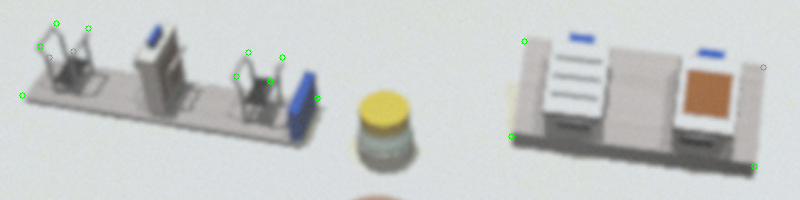

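```bash
cat > go.py <<'E'
import sys; from h import *
from scipy.spatial.transform import Rotation as Ro
def go(x,y,z,yaw):
    o=robot.get_obs();R=Ro.from_quat(o['tool_rot']).as_matrix();p=np.array(o['tcp_pos'])
    d=R.T@(np.array([x,y,z])-p); cy=np.degrees(np.arctan2(R[1,0],R[0,0])); t=-((yaw-cy+180)%360-180)
    print('yaw',cy.round(2),'tilt',R[:,2].round(4),'shares',(d/.5).round(4),'turn',round(t/180,4),'rows',max(np.linalg.norm(d)/.05,abs(t)/8.59).round(1),'clk',round(o['clock'],2),'F',np.round(o['wrist_force'],2))
if __name__=='__main__': go(*map(float,sys.argv[1:]))
E
python3 go.py .50 -.22 .30 -5
```

```text
yaw 14.14 tilt [-2.0e-04  1.1e-03 -1.0e+00] shares [ 0.8621 -0.6284 -0.1218] turn 0.1063 rows 10.7 clk 0.1 F [-0.12 -0.42 -0.04]
```

Call:
{"method": "move_arm", "body": {
  "moves": [
    [85, 0.86, -0.63, -0.12, 0.106],
    [85, 0.86, -0.63, -0.12, 0.106],
    [85, 0.86, -0.63, -0.12, 0.106],
    [85, 0.86, -0.63, -0.12, 0.106],
    [85, 0.86, -0.63, -0.12, 0.106],
    [85, 0.86, -0.63, -0.12, 0.106],
    [85, 0.86, -0.63, -0.12, 0.106],
    [85, 0.86, -0.63, -0.12, 0.106],
    [85, 0.86, -0.63, -0.12, 0.106],
    [85, 0.86, -0.63, -0.12, 0.106]
  ],
  "squeeze": 20
}}

```text
clock: 1.1
tcp_pos: [0.4753, -0.2474, 0.2952]
tool_rot: [0.999, -0.043, -0.0, -0.0]
wrist_force: [1.3, -0.7, -1.0]
grip_width: 0.994
gripper_force: 0.0
```

Run:
```python
from fit import *
c=grab('wrist'); f=c['frame'][...,::-1].copy(); 
p=robot.get_obs(); print(p['tcp_pos'],ray(c,(320,240)))
for u in proj(c,W(pr,RL)): cv2.circle(f,tuple(int(round(v)) for v in u),3,(0,255,0),1)
f=cv2.resize(f,(800,600)); cv2.imwrite('pics/w1.png',np.clip(f*1.3,0,255).astype('uint8'))
```

```text
[ 0.47955586 -0.2424931   0.29606598] (array([ 0.55201121, -0.25479945,  0.42958984]), array([-0.28814506,  0.01625666, -0.95751998]))
```

View pics/w1.png

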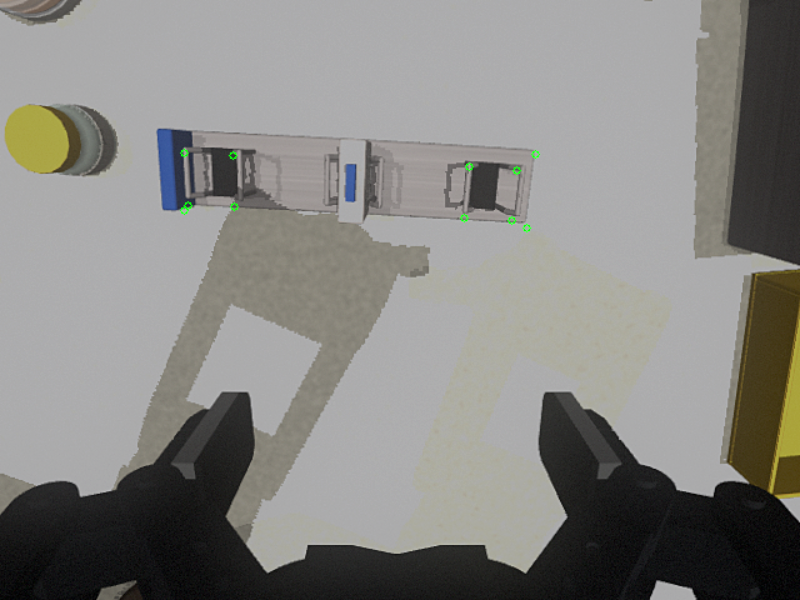

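The wrist view shows the rack from above: blue end at (175,170), left bay at (212,177), ref cassette at (352,180), right bay at (493,190). I'll take one enlarged crop for a precise fit.

Run:
```python
from h import *
f=load('wrist')['frame'][...,::-1]
L=f[95:185,120:220];Rr=f[95:185,340:440]
im=np.hstack([cv2.resize(x,(400,360),interpolation=cv2.INTER_CUBIC) for x in(L,Rr)])
cv2.imwrite('pics/w2.png',np.clip(im*1.2,0,255).astype('uint8'))
```

```text
(no output)
```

View pics/w2.png

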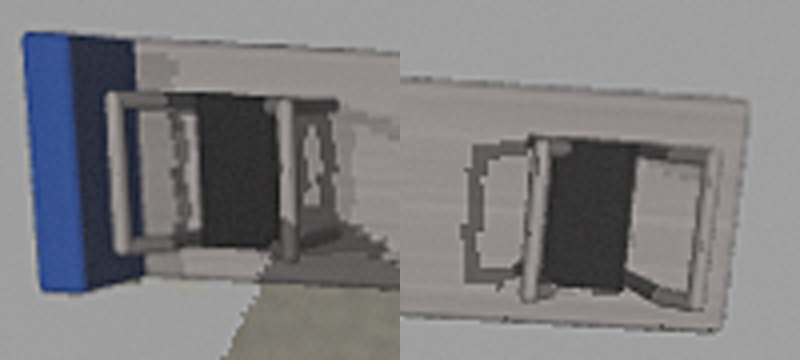

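```bash
cat > fit2.py <<'E'
from fit import *
Wc=load('wrist')
L2=[(.018,.117,.068),(-.018,.117,.068),(.018,.083,.068),(-.018,.083,.068),(.018,-.083,.068),(-.018,-.083,.068),(.018,-.117,.068),(-.018,-.117,.068),(.03,-.145,.008),(-.03,-.145,.008)]
Q2=np.vstack([px([(112,95),(123,250),(284,102),(290,255)],4,(120,95)),px([(142,142),(130,296),(314,152),(298,302),(348,100),(322,330)],4,(340,95))])
p2=least_squares(lambda p:(proj(Wc,W(p,L2))-Q2).ravel(),pr,loss='soft_l1').x
E
python3 - <<'E'
from fit2 import *
print(p2,np.degrees(p2[2]));print((proj(Wc,W(p2,L2))-Q2).round(1).tolist())
print('bays',W(p2,[(0,.1,.008),(0,-.1,.008)]).round(4))
d=proj(T,W(p2,RL))-RQ;print(d.round(1).tolist())
E
python3 go.py .5328 .3039 .12 -5
```

```text
[ 0.53387528 -0.22182842 -0.13817461] -7.9168222449802865
[[0.5, -1.4], [0.3, 1.6], [-3.8, -1.4], [-3.8, 2.1], [1.6, -1.3], [0.8, 1.5], [-2.9, -1.5], [-3.8, 2.1], [3.3, -0.6], [2.4, 0.9]]
bays [[ 0.5476 -0.1228  0.008 ]
 [ 0.5201 -0.3209  0.008 ]]
[[2.8, -0.6], [-0.8, -1.6], [3.6, -1.5], [1.9, -2.5], [3.5, -4.3], [-0.8, -1.7], [-0.0, -1.3], [1.0, -1.7], [1.2, -3.9], [-1.0, -0.7], [-1.5, -5.4]]
yaw -4.82 tilt [ 0.0028  0.0017 -1.    ] shares [ 0.0133 -1.0972  0.3542] turn 0.001 rows 11.5 clk 1.15 F [3.75 6.46 0.22]
```

```bash
python3 - <<'E'
from fit2 import *
old=load('wrist');f0=cv2.cvtColor(old['frame'],cv2.COLOR_RGB2GRAY)
robot.capture('wrist');robot.capture('wrist');c=robot.capture('wrist')
f1=cv2.cvtColor(c['frame'],cv2.COLOR_RGB2GRAY)
q,st,e=cv2.calcOpticalFlowPyrLK(f0,f1,Q2.astype(np.float32).reshape(-1,1,2),None,winSize=(31,31));q=q[:,0]
print('flow',(q-Q2).round(1).tolist(),st.ravel())
g=.0185;w=.01925
L3=[(sx*w,b+sy*g,.067) for b in(.1,-.1) for sy in(1,-1) for sx in(1,-1)]+L2[8:]
for cc,Q in((old,Q2),(c,q)):
    r=least_squares(lambda p:(proj(cc,W(p,L3))-Q).ravel(),pr,loss='soft_l1').x
    print(r.round(4),(proj(cc,W(r,L3))-Q).round(1).tolist());print('bays',W(r,[(0,.1,.008),(0,-.1,.008)]).round(4).tolist())
    for n in(0,4): print('hoop centre',np.mean([onz(cc,u,.067) for u in Q[n:n+4]],0).round(4))
E
python3 go.py .5328 .3039 .12 -5
```

```text
flow [[0.9, 0.1], [0.8, 0.0], [0.9, 0.3], [0.7, 0.2], [0.8, 1.1], [0.7, 1.1], [0.8, 1.3], [0.7, 1.3], [0.9, 1.4], [0.7, 1.3]] [1 1 1 1 1 1 1 1 1 1]
[ 0.5333 -0.2226 -0.1349] [[0.1, -1.9], [0.3, 3.8], [-0.8, -1.9], [-0.7, 4.4], [0.7, -2.6], [-0.2, 3.0], [-0.5, -2.7], [-1.6, 3.6], [4.1, -0.6], [3.2, 0.9]]
bays [[0.5467, -0.1235, 0.008], [0.5198, -0.3217, 0.008]]
hoop centre [ 0.5477 -0.124   0.067 ]
hoop centre [ 0.5202 -0.322   0.067 ]
[ 0.5333 -0.2225 -0.135 ] [[0.2, -1.9], [0.2, 3.9], [-0.8, -1.8], [-0.7, 4.5], [0.8, -2.5], [-0.2, 3.0], [-0.4, -2.6], [-1.6, 3.7], [3.9, -0.6], [3.0, 0.9]]
bays [[0.5468, -0.1234, 0.008], [0.5199, -0.3216, 0.008]]
hoop centre [ 0.5478 -0.1239  0.067 ]
hoop centre [ 0.5203 -0.322   0.067 ]
yaw -4.77 tilt [-4.e-04  0.e+00 -1.e+00] shares [ 0.0237 -1.11    0.3496] turn 0.0013 rows 11.6 clk 1.3 F [ 0.03 -0.22 -1.  ]
```

Call:
{"method": "move_arm", "body": {
  "moves": [
    [85, 0.02, -1, 0.3, 0.001],
    [85, 0.02, -1, 0.3, 0.001],
    [85, 0.02, -1, 0.3, 0.001],
    [85, 0.02, -1, 0.3, 0.001],
    [85, 0.02, -1, 0.3, 0.001],
    [85, 0.02, -1, 0.3, 0.001],
    [85, 0.02, -1, 0.3, 0.001],
    [85, 0.02, -1, 0.3, 0.001],
    [85, 0.02, -1, 0.3, 0.001],
    [85, 0.02, -1, 0.3, 0.001]
  ]
}}

```text
clock: 2.3
tcp_pos: [0.5254, 0.2273, 0.1505]
tool_rot: [0.999, -0.046, -0.0, 0.0]
wrist_force: [2.3, -0.6, 0.4]
grip_width: 0.994
gripper_force: 0.0
```

```bash
python3 go.py .5328 .3039 .12 -5; python3 go.py .5328 .3039 .060 -5
```

```text
yaw -5.22 tilt [-3.e-04 -4.e-04 -1.e+00] shares [ 0.0008 -0.154   0.061 ] turn -0.0012 rows 1.7 clk 2.3 F [ 2.28 -0.62  0.38]
yaw -5.22 tilt [-3.e-04 -4.e-04 -1.e+00] shares [ 0.0009 -0.154   0.181 ] turn -0.0012 rows 2.4 clk 2.3 F [ 2.28 -0.62  0.38]
```

Call:
{"method": "move_arm", "body": {
  "moves": [
    [85, 0, -0.1, 0.03, 0],
    [85, 0, -0.1, 0.03, 0],
    [85, 0, -0.1, 0.03, 0],
    [85, 0, -0.1, 0.03, 0],
    [85, 0, -0.1, 0.03, 0]
  ]
}}

```text
clock: 2.8
tcp_pos: [0.53, 0.275, 0.1367]
tool_rot: [0.999, -0.046, 0.0, 0.0]
wrist_force: [-0.9, 0.2, 1.1]
grip_width: 0.993
gripper_force: 0.0
```

```bash
python3 go.py .5328 .3039 .060 -5; python3 -c "
from h import *
c=grab('wrist');cv2.imwrite('pics/w3.png',np.clip(c['frame'][...,::-1]*1.3,0,255).astype('uint8'))"
```

```text
yaw -5.23 tilt [ 2.e-04 -1.e-04 -1.e+00] shares [ 0.0002 -0.058   0.1535] turn -0.0013 rows 1.6 clk 2.8 F [-0.91  0.23  1.06]
```

View pics/w3.png

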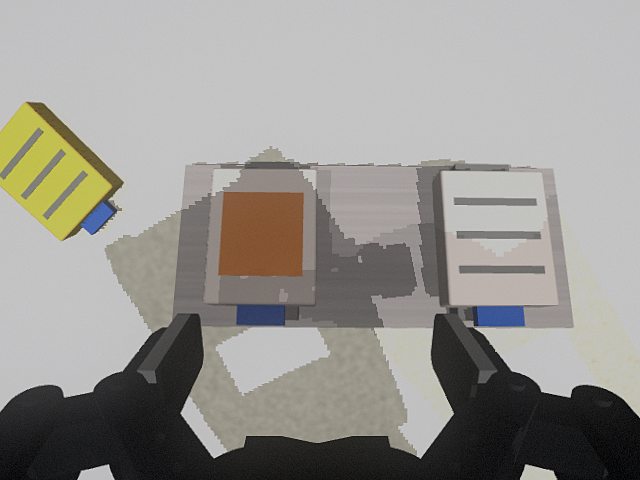

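Cassette a (window up) has face corners at (213,169), (316,169), (205,304), (315,304). Cassette b (ribs up) is at (441,171)–(556,305), and the yellow look-alike sits apart at (60,170).

```bash
python3 - <<'E'
from fit import *
n=np.array([.5,0,3**.5/2])
c=load('wrist')
def mod(p,wc):  # x,y of grasp pt, yaw ; z from plane of slope
    R=cv2.Rodrigues(np.array([0,0,p[2]]))[0];N=R@n;D=R@np.array([3**.5/2,0,-.5]);Y=R@np.array([0,1.,0])
    C=np.array([p[0],p[1],p[3]])
    return np.array([C+D*s*.036+Y*y*.028+N*.009 for s in(1,-1) for y in(1,-1)]),C-D*.016
for nm,q,p0 in(('a',[(213,169),(316,169),(205,304),(315,304)],(.547,.303,-.0875,.0625)),('b',[(441,171),(543,170),(450,304),(556,305)],(.535,.181,-.0875,.0625))):
    r=least_squares(lambda p:(proj(c,mod(p,0)[0])-np.array(q,float)).ravel(),p0)
    print(nm,r.x.round(4),np.degrees(r.x[2]).round(1),'grasp',mod(r.x,0)[1].round(4),(proj(c,mod(r.x,0)[0])-q).round(1).tolist())
E
python3 go.py .5328 .3039 .060 -5
```

```text
a [ 0.5483  0.301  -0.0916  0.064 ] -5.2 grasp [0.5345 0.3023 0.072 ] [[-0.2, 0.4], [0.1, 0.4], [-0.7, -0.5], [0.9, -0.2]]
b [ 0.5366  0.1782 -0.1035  0.0639] -5.9 grasp [0.5228 0.1796 0.0719] [[-0.0, -1.0], [-1.1, 2.0], [-0.8, -0.3], [1.9, -0.5]]
yaw -5.23 tilt [ 4.e-04  1.e-04 -1.e+00] shares [ 1.000e-04 -5.750e-02  1.537e-01] turn -0.0013 rows 1.6 clk 2.85 F [0.42 0.14 0.4 ]
```

Call:
{"method": "move_arm", "body": {
  "moves": [
    [85, 0.002, -0.055, 0, 0],
    [85, 0.002, -0.055, 0.05, 0],
    [85, 0.002, -0.055, 0.1, 0],
    [85, 0.002, -0.055, 0.13, 0],
    [85, 0.002, -0.055, 0.145, 0],
    [85, 0.002, -0.055, 0.153, 0],
    [85, 0.002, -0.055, 0.153, 0]
  ]
}}

```text
clock: 3.55
tcp_pos: [0.5334, 0.3039, 0.06]
tool_rot: [0.999, -0.045, 0.0, -0.0]
wrist_force: [-0.2, -0.5, -1.4]
grip_width: 0.992
gripper_force: 0.0
```

Call:
{"method": "move_arm", "body": {
  "moves": [
    [50, 0, 0, 0, 0],
    [50, 0, 0, 0, 0],
    [50, 0, 0, 0, 0],
    [50, 0, 0, 0, 0],
    [50, 0, 0, 0, 0],
    [50, 0, 0, 0, 0],
    [50, 0, 0, 0, 0]
  ],
  "squeeze": 20
}}

```text
clock: 4.25
tcp_pos: [0.5336, 0.3043, 0.0607]
tool_rot: [0.999, -0.045, 0.001, -0.0]
wrist_force: [-0.3, -1.6, 8.2]
grip_width: 0.652
gripper_force: 22.2
```

Call:
{"method": "move_arm", "body": {
  "moves": [
    [50, 0, 0, -0.01, 0],
    [50, 0, 0, -0.04, 0],
    [50, 0, 0, -0.1, 0],
    [50, 0, 0, -0.18, 0],
    [50, 0, 0, -0.22, 0],
    [50, 0, 0, -0.22, 0],
    [50, 0, 0, -0.22, 0],
    [50, 0, 0, -0.22, 0]
  ]
}}

```text
clock: 5.05
tcp_pos: [0.5325, 0.3038, 0.1691]
tool_rot: [0.999, -0.045, -0.001, 0.0]
wrist_force: [0.4, -0.5, -1.1]
grip_width: 0.653
gripper_force: 21.9
```

```bash
python3 -c "
from h import *
c=grab('wrist');s=grab('scene');u=proj(s,[.53,.304,.17])[0].astype(int);print(u)
a=cv2.resize(c['frame'],(560,420));b=cv2.resize(s['frame'][u[1]-40:u[1]+65,u[0]-30:u[0]+30],(240,420),interpolation=cv2.INTER_CUBIC)
cv2.imwrite('pics/w4.png',np.clip(np.hstack([a,b])[...,::-1]*1.3,0,255).astype('uint8'));o=robot.get_obs();print(o['wrist_force'],o['ft_torque'],o['tcp_pos'])"
```

```text
[429 186]
[ 0.06539328  0.33895963 -1.05439242] [0.0432393  0.02213049 0.01990385] [0.53248114 0.30373531 0.16874518]
```

View pics/w4.png

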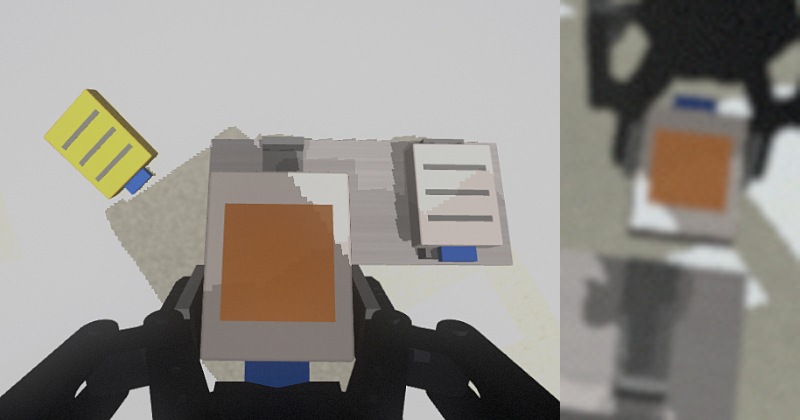

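The cassette is held, still at about its 30° tilt (face corners at (240,197), (399,199), (230,411), (405,411) in full-size pixels). It did not swing, so I'll measure the tilt and swing it upright against the stand's rear wall.

```bash
cat > tilt.py <<'E'
from fit import *
# cassette frame pose: G = point at tool centre-line; theta tilt (deg: 90 upright), yaw
def axes(th,yaw):
    R=cv2.Rodrigues(np.array([0,0,yaw]))[0]
    return R@[np.sin(th),0,np.cos(th)],R@[0,1.,0],R@[-np.cos(th),0,np.sin(th)]
def pts(p,zs,ys,x=.009):
    X,Y,Z=axes(p[3],p[4]);B=np.array(p[:3]);return np.array([B+X*x+Y*y+Z*z for z,y in zip(zs,ys)])
def fitp(c,q,zs,ys,p0,x=.009,yaw=None):
    f=lambda p:(proj(c,pts(p,zs,ys,x))-np.array(q,float)).ravel()
    return least_squares(f,p0,x_scale=[.01,.01,.01,.1,.1])
def amber(c):
    h=cv2.cvtColor(c['frame'],cv2.COLOR_RGB2HSV);m=cv2.inRange(h,(5,140,50),(18,255,255))
    k=max(cv2.findContours(m,0,1)[0],key=cv2.contourArea);hull=cv2.convexHull(k)
    a=cv2.approxPolyDP(hull,.04*cv2.arcLength(hull,True),True)[:,0].astype(float)
    a=a[np.argsort(a[:,1])];return np.vstack([sorted(a[:2].tolist()),sorted(a[2:].tolist())]) if len(a)==4 else a
def report(p,nm=''):
    t=robot.get_obs()['tcp_pos'];X,Y,Z=axes(p[3],p[4]);d=np.array([t[0],t[1],t[2]+.011])-p[:3]
    print(nm,'bottom',np.round(p[:3],4),'tilt',np.degrees(p[3]).round(1),'yaw',np.degrees(p[4]).round(1),'G in cass',np.round([d@X,d@Y,d@Z],4))
E
python3 - <<'E'
from tilt import *
c=load('wrist');q=[(240,196.6),(398.9,198.9),(229.7,411.4),(404.6,411.4)]
r=fitp(c,q,[0,0,.072,.072],[.028,-.028]*2,(.578,.30,.155,.52,-.09));report(r.x,'face');print(r.fun.round(1))
a=amber(c);print(a.tolist())
X,Y,Z=axes(r.x[3],r.x[4]);P0=r.x[:3]+X*.009
for u in a:
    o,d=ray(c,u);w=o+d*((P0-o)@X)/(d@X);print('win y,z',((w-P0)@Y).round(4),((w-P0)@Z).round(4))
print('wall top edge',W(ps,[(-h,.058,.065)]),robot.get_obs()['tcp_pos'])
E
```

```text
face bottom [0.5786 0.2979 0.1557] tilt 28.8 yaw -5.7 G in cass [-0.0012  0.0012  0.0523]
[ 0.5 -0.2 -0.9 -0.7  0.6 -0.4 -0.2  1.2]
[[258.0, 233.0], [379.0, 234.0], [252.0, 365.0], [382.0, 367.0]]
win y,z 0.0213 0.0133
win y,z -0.0209 0.0131
win y,z 0.0216 0.0576
win y,z -0.021 0.0578
wall top edge [[0.49620516 0.30279656 0.065     ]] [0.53248114 0.30373531 0.16874518]
```

Call:
{"method": "move_arm", "body": {
  "moves": [
    [50, -0.09, 0, 0, 0],
    [50, -0.182, 0, 0, 0],
    [50, -0.182, 0, 0.05, 0],
    [50, -0.182, 0, 0.13, 0],
    [50, -0.182, 0, 0.2, 0],
    [50, -0.182, 0, 0.24, 0],
    [50, -0.182, 0, 0.254, 0],
    [50, -0.182, 0, 0.254, 0],
    [50, -0.182, 0, 0.254, 0]
  ]
}}

```text
clock: 6.05
tcp_pos: [0.4429, 0.3124, 0.0434]
tool_rot: [0.999, -0.045, 0.0, -0.0]
wrist_force: [0.6, 0.3, -1.5]
grip_width: 0.651
gripper_force: 22.0
```

```bash
python3 go.py .442 .31 .042 -5; python3 -c "
from tilt import *
t=robot.get_obs()['tcp_pos'];d=np.array(t[:2])-ps[:2];print('wall dist',d@[np.cos(ps[2]),np.sin(ps[2])]+h,t)"
```

```text
yaw -5.12 tilt [ 5.e-04  3.e-04 -1.e+00] shares [-0.0013  0.005   0.0029] turn -0.0007 rows 0.1 clk 6.05 F [ 0.57  0.27 -1.47]
wall dist -0.05396412353099974 [0.44287711 0.31240923 0.04344824]
```

Call:
{"method": "move_arm", "body": {
  "moves": [
    [50, 0.013, 0, 0, 0],
    [50, 0.021, 0, -0.017, 0],
    [50, 0.026, 0, -0.024, 0],
    [50, 0.031, 0, -0.032, 0],
    [50, 0.038, 0, -0.039, 0],
    [50, 0.044, 0, -0.045, 0],
    [50, 0.052, 0, -0.05, 0]
  ]
}}

```text
clock: 6.75
tcp_pos: [0.468, 0.3098, 0.0684]
tool_rot: [0.999, -0.045, -0.0, 0.0]
wrist_force: [-9.2, 1.0, 1.5]
grip_width: 0.656
gripper_force: 22.5
```

```bash
cat > chk.py <<'E'
from tilt import *
c=grab('wrist');q=amber(c);print(q.tolist())
o=robot.get_obs();t=o['tcp_pos'];d=np.array(t[:2])-ps[:2];print('wall dist',(d@[np.cos(ps[2]),np.sin(ps[2])]+h).round(4),np.round(t,4),'F',np.round(o['wrist_force'],1),o['clock'])
r=fitp(c,q,[.0132,.0132,.0577,.0577],[.0212,-.0212]*2,(t[0]+.02,t[1],t[2]-.03,1,-.09));report(r.x);print(r.fun.round(1))
E
python3 chk.py
```

```text
[[263.0, 261.0], [371.0, 261.0], [253.0, 365.0], [381.0, 365.0]]
wall dist -0.0281 [0.4686 0.3098 0.0687] F [-7.8 -0.   0.6] 6.8
 bottom [0.4896 0.3068 0.036 ] tilt 59.5 yaw -5.1 G in cass [0.004  0.0011 0.0484]
[ 1.2 -0.2 -1.3 -0.2 -0.6  0.1  0.6  0.2]
```

Call:
{"method": "move_arm", "body": {
  "moves": [
    [50, 0.008, 0, -0.005, 0],
    [50, 0.016, 0, -0.009, 0],
    [50, 0.024, 0, -0.013, 0],
    [50, 0.03, 0, -0.016, 0],
    [50, 0.035, 0, -0.017, 0],
    [50, 0.038, 0, -0.018, 0],
    [50, 0.038, 0, -0.018, 0]
  ]
}}

```text
clock: 7.5
tcp_pos: [0.4871, 0.3081, 0.0771]
tool_rot: [0.999, -0.045, -0.0, 0.0]
wrist_force: [-6.6, 0.2, -0.5]
grip_width: 0.652
gripper_force: 22.0
```

```bash
python3 chk.py
```

```text
[[265.0, 299.0], [369.0, 299.0], [253.0, 367.0], [381.0, 367.0]]
wall dist -0.0095 [0.4871 0.3081 0.0771] F [-6.4  0.4 -0. ] 7.55
 bottom [0.483  0.3075 0.0422] tilt 85.6 yaw -5.1 G in cass [0.0075 0.001  0.0455]
[ 2.4 -0.1 -2.5 -0.1 -1.2  0.1  1.3  0.1]
```

```bash
cat > chk2.py <<'E'
from tilt import *
def chk2(q,c,face=.009,zs=(.0135,.0135,.0585,.0585),ys=(.0212,-.0212,.0212,-.0212),yaw=-5.1,gz=.052):
    t=np.array(robot.get_obs()['tcp_pos'])+[0,0,.011];y=np.radians(yaw)
    def P(p):
        X,Y,Z=axes(p[0],y);B=t-Z*(gz+p[1])-X*p[2]-Y*p[3];return np.r_[B,p[0],y]
    f=lambda p:np.r_[(proj(c,pts(P(p),zs,ys,face))-q).ravel(),np.array(p[1:])/.0015]
    r=least_squares(f,[1.5,0,0,0],x_scale=[.1,.01,.01,.01]);print('tilt',np.degrees(r.x[0]).round(1),'dz,dx,dy mm',(r.x[1:]*1e3).round(1),r.fun[:8].round(1))
if __name__=='__main__':
    c=load('wrist');chk2(amber(c),c)
E
python3 chk2.py
```

```text
tilt 86.0 dz,dx,dy mm [-5.7  7.5  1. ] [ 2.5 -0.4 -2.7 -0.3 -1.3 -0.4  1.3 -0.3]
```

Call:
{"method": "move_arm", "body": {
  "moves": [
    [50, 0.003, 0, -0.003, 0],
    [50, 0.006, 0, -0.006, 0],
    [50, 0.009, 0, -0.006, 0],
    [50, 0.009, 0, -0.006, 0]
  ]
}}

```text
clock: 7.95
tcp_pos: [0.4912, 0.3075, 0.08]
tool_rot: [0.999, -0.045, -0.001, 0.0]
wrist_force: [-7.3, 0.5, 0.9]
grip_width: 0.659
gripper_force: 23.0
```

```bash
python3 chk.py;python3 chk2.py
```

```text
[[266.0, 305.0], [370.0, 314.0], [253.0, 367.0], [381.0, 368.0]]
wall dist -0.0054 [0.4912 0.3076 0.08  ] F [-8.7  0.1  0.6] 8.0
 bottom [0.4809 0.3077 0.0464] tilt 91.9 yaw -7.6 G in cass [0.0087 0.0012 0.0449]
[ 2.   2.4 -3.6 -2.7 -0.9 -1.8  2.1  2.1]
tilt 92.3 dz,dx,dy mm [-5.9  8.9  1.2] [ 2.2  4.1 -3.8 -4.8 -0.8  0.   1.8 -0.9]
```

Call:
{"method": "move_arm", "body": {
  "moves": [
    [50, -0.02, 0, 0, 0],
    [50, -0.04, 0, -0.05, 0],
    [50, -0.04, 0, -0.12, 0],
    [50, -0.04, 0, -0.2, 0],
    [50, -0.04, 0, -0.25, 0],
    [50, -0.04, 0, -0.25, 0],
    [50, -0.04, 0, -0.25, 0]
  ]
}}

```text
clock: 8.7
tcp_pos: [0.4721, 0.3098, 0.2054]
tool_rot: [0.999, -0.045, 0.001, -0.001]
wrist_force: [-0.8, 0.3, -2.4]
grip_width: 0.652
gripper_force: 22.9
```

```bash
python3 chk.py;python3 chk2.py
```

```text
[[307.0, 301.0], [264.0, 313.0], [372.0, 324.0], [253.0, 367.0], [381.0, 368.0]]
wall dist -0.0251 [0.4716 0.3095 0.2045] F [-0.5  0.5 -2.8] 8.75Traceback (most recent call last):
  File "chk.py", line 4, in <module>
    r=fitp(c,q,[.0132,.0132,.0577,.0577],[.0212,-.0212]*2,(t[0]+.02,t[1],t[2]-.03,1,-.09));report(r.x);print(r.fun.round(1))
  File "tilt.py", line 10, in fitp
    return least_squares(f,p0,x_scale=[.01,.01,.01,.1,.1])
    return func(*args, **kwargs)
    vector_fun = VectorFunction(
        fun_wrapped,
    ...<6 lines>...
        workers=workers
    )
    self._update_fun()
    ~~~~~~~~~~~~~~~~^^
    self.f = self.fun_wrapped(xp_copy(self.x))
             ~~~~~~~~~~~~~~~~^^^^^^^^^^^^^^^^^
    return np.atleast_1d(self.fun(x))
                         ~~~~~~~~^^^
    return self.f(x, *self.args, **self.kwargs)
           ~~~~~~^^^^^^^^^^^^^^^^^^^^^^^^^^^^^^
  File "tilt.py", line 9, in <lambda>
    f=lambda p:(proj(c,pts(p,zs,ys,x))-np.array(q,float)).ravel()
                ~~~~~~~~~~~~~~~~~~~~~~^~~~~~~~~~~~~~~~~~
ValueError: operands could not be broadcast together with shapes (4,2) (5,2) 
Traceback (most recent call last):
  File "chk2.py", line 9, in <module>
    c=load('wrist');chk2(amber(c),c)
                    ~~~~^^^^^^^^^^^^
  File "chk2.py", line 7, in chk2
    r=least_squares(f,[1.5,0,0,0],x_scale=[.1,.01,.01,.01]);print('tilt',np.degrees(r.x[0]).round(1),'dz,dx,dy mm',(r.x[1:]*1e3).round(1),r.fun[:8].round(1))
  File "chk2.py", line 6, in <lambda>
    f=lambda p:np.r_[(proj(c,pts(P(p),zs,ys,face))-q).ravel(),np.array(p[1:])/.0015]
                      ~~~~~~~~~~~~~~~~~~~~~~~~~~~~^~
ValueError: operands could not be broadcast together with shapes (4,2) (5,2)
```

Run:
```python
from h import *
c=load('wrist');f=c['frame']
for u in(275,300,320,345,365): print(u,[(v,f[v,u].tolist()) for v in range(270,335,4)])
```

```text
275 [(270, [126, 123, 113]), (274, [128, 123, 115]), (278, [71, 67, 65]), (282, [86, 81, 78]), (286, [80, 75, 72]), (290, [80, 77, 72]), (294, [64, 45, 33]), (298, [64, 45, 32]), (302, [63, 44, 31]), (306, [62, 44, 30]), (310, [63, 45, 32]), (314, [61, 40, 28]), (318, [63, 42, 27]), (322, [62, 42, 29]), (326, [63, 41, 28]), (330, [63, 42, 29]), (334, [64, 42, 29])]
300 [(270, [158, 158, 158]), (274, [156, 156, 157]), (278, [72, 66, 63]), (282, [80, 75, 73]), (286, [78, 73, 69]), (290, [78, 75, 70]), (294, [64, 44, 29]), (298, [66, 47, 35]), (302, [64, 44, 32]), (306, [62, 44, 28]), (310, [64, 45, 31]), (314, [63, 41, 29]), (318, [63, 42, 26]), (322, [59, 39, 25]), (326, [61, 43, 28]), (330, [61, 40, 24]), (334, [61, 37, 20])]
320 [(270, [131, 126, 117]), (274, [128, 124, 114]), (278, [87, 81, 78]), (282, [81, 77, 74]), (286, [78, 73, 70]), (290, [80, 76, 73]), (294, [61, 42, 27]), (298, [65, 47, 32]), (302, [61, 42, 27]), (306, [63, 44, 31]), (310, [61, 42, 24]), (314, [64, 42, 29]), (318, [63, 43, 28]), (322, [61, 41, 26]), (326, [62, 41, 27]), (330, [64, 42, 28]), (334, [58, 34, 16])]
345 [(270, [129, 125, 116]), (274, [129, 125, 115]), (278, [82, 77, 74]), (282, [83, 79, 75]), (286, [79, 75, 72]), (290, [80, 76, 72]), (294, [63, 44, 32]), (298, [63, 46, 33]), (302, [64, 47, 32]), (306, [63, 44, 31]), (310, [62, 42, 29]), (314, [64, 44, 32]), (318, [64, 43, 28]), (322, [61, 39, 25]), (326, [63, 42, 27]), (330, [61, 40, 27]), (334, [64, 42, 28])]
365 [(270, [159, 159, 160]), (274, [158, 158, 158]), (278, [108, 106, 105]), (282, [80, 78, 75]), (286, [80, 79, 74]), (290, [81, 78, 75]), (294, [65, 45, 32]), (298, [66, 49, 39]), (302, [68, 50, 38]), (306, [66, 46, 33]), (310, [65, 47, 34]), (314, [67, 46, 35]), (318, [64, 46, 32]), (322, [62, 41, 30]), (326, [63, 47, 33]), (330, [64, 44, 31]), (334, [61, 40, 27])]
```

```bash
sed -i 's/(5,140,50),(18,255,255)/(3,85,30),(19,255,255)/' tilt.py; python3 chk.py;python3 chk2.py
```

```text
[[268.0, 293.0], [366.0, 294.0], [253.0, 368.0], [381.0, 368.0]]
wall dist -0.0254 [0.4713 0.3093 0.2039] F [-1.1 -0.1 -1. ] 8.8
 bottom [0.4703 0.3086 0.167 ] tilt 80.9 yaw -5.3 G in cass [0.0086 0.0008 0.0471]
[-0.2  0.3  0.2 -0.3  0.1 -0.3 -0.1  0.2]
tilt 81.7 dz,dx,dy mm [-4.8  7.8  0.8] [-0.4  0.2  0.3 -0.7 -0.4 -0.6  0.4 -0.5]
```

Call:
{"method": "move_arm", "body": {
  "moves": [
    [50, 0, 0, 0.1, 0],
    [50, 0, 0, 0.2, 0],
    [50, 0, 0, 0.24, 0],
    [50, 0.02, 0, 0.248, 0],
    [50, 0.04, 0, 0.248, 0],
    [50, 0.047, 0, 0.247, 0],
    [50, 0.053, 0, 0.246, 0],
    [50, 0.058, 0, 0.246, 0],
    [50, 0.06, 0, 0.246, 0]
  ]
}}

```text
clock: 9.7
tcp_pos: [0.502, 0.3068, 0.083]
tool_rot: [0.999, -0.045, -0.0, -0.0]
wrist_force: [-6.0, -0.2, -3.8]
grip_width: 0.654
gripper_force: 22.0
```

Call:
{"method": "move_arm", "body": {
  "moves": [
    [50, -0.02, 0, 0, 0],
    [50, -0.04, 0, -0.05, 0],
    [50, -0.04, 0, -0.12, 0],
    [50, -0.04, 0, -0.2, 0],
    [50, -0.04, 0, -0.25, 0],
    [50, -0.04, 0, -0.25, 0],
    [50, -0.04, 0, -0.25, 0]
  ]
}}

```text
clock: 10.4
tcp_pos: [0.4822, 0.309, 0.2081]
tool_rot: [0.999, -0.045, 0.001, -0.001]
wrist_force: [0.1, 0.4, -2.2]
grip_width: 0.655
gripper_force: 22.4
```

```bash
python3 chk.py;python3 chk2.py
```

```text
[[269.0, 318.0], [364.0, 319.0], [254.0, 368.0], [380.0, 371.0]]
wall dist -0.015 [0.4817 0.3086 0.207 ] F [-0.2  0.5 -2.2] 10.45
 bottom [0.4647 0.3099 0.171 ] tilt 95.4 yaw -6.3 G in cass [0.0125 0.0006 0.0485]
[ 0.2 -0.4  0.4  0.4 -0.1  0.3 -0.2 -0.3]
tilt 96.1 dz,dx,dy mm [-4.  11.7  0.5] [ 0.   0.2  0.7 -0.7 -1.   0.7  0.4 -2.1]
```

```bash
python3 - <<'E'
from h import *
T=load('top');S=load('scene')
print('jar top',onz(T,(338,281),.062),onz(S,(293,232),.062)); print('beaker',onz(T,(242,190),.085),'dishes',onz(T,(332,219),.045))
E
python3 go.py .5583 -.0487 .207 82.1
```

```text
jar top [0.5813159 0.0030781 0.062    ] [0.58909535 0.00371839 0.062     ]
beaker [0.76067082 0.19173083 0.085     ] dishes [0.71202214 0.01187458 0.045     ]
yaw -5.12 tilt [ 7.e-04  4.e-04 -1.e+00] shares [ 2.164e-01  6.982e-01 -1.000e-04] turn -0.4846 rows 10.2 clk 10.45 F [-0.23  0.51 -2.15]
```

Call:
{"method": "move_arm", "body": {
  "moves": [
    [50, 0.216, 0.698, 0, -0.485],
    [50, 0.216, 0.698, 0, -0.485],
    [50, 0.216, 0.698, 0, -0.485],
    [50, 0.216, 0.698, 0, -0.485],
    [50, 0.216, 0.698, 0, -0.485],
    [50, 0.216, 0.698, 0, -0.485],
    [50, 0.216, 0.698, 0, -0.485],
    [50, 0.216, 0.698, 0, -0.485],
    [50, 0.216, 0.698, 0, -0.485],
    [50, 0.216, 0.698, 0, -0.485]
  ]
}}

```text
clock: 11.45
tcp_pos: [0.558, -0.051, 0.2055]
tool_rot: [0.806, 0.592, -0.001, -0.0]
wrist_force: [0.7, 0.3, -0.3]
grip_width: 0.65
gripper_force: 22.5
```

Call:
{"method": "move_arm", "body": {
  "moves": [
    [50, 0, 0, 0, 0],
    [50, 0, 0, 0, 0],
    [50, 0, 0, 0, 0]
  ]
}}

```text
clock: 11.75
tcp_pos: [0.5579, -0.0481, 0.2064]
tool_rot: [0.808, 0.589, -0.0, -0.0]
wrist_force: [-0.1, -0.1, -0.5]
grip_width: 0.649
gripper_force: 22.5
```

```bash
python3 go.py .5583 -.0487 .047 82.1; sed -i 's/1,-.09));report/1.5,1.43 if t[1]<.1 else -.09));report/' chk.py; python3 chk.py
```

```text
yaw 72.19 tilt [-8.e-04  1.e-04 -1.e+00] shares [-0.001   0.0013  0.3188] turn -0.0551 rows 3.2 clk 11.75 F [-0.12 -0.06 -0.53]
[[269.0, 318.0], [364.0, 319.0], [254.0, 370.0], [380.0, 369.0]]
wall dist 0.0923 [ 0.5581 -0.048   0.2066] F [ 0.3  0.5 -1. ] 11.8
 bottom [ 0.5536 -0.0671  0.1693] tilt 95.6 yaw 72.3 G in cass [0.0148 0.0015 0.05  ]
[ 0.2  0.5  0.4 -0.5 -0.2 -0.5 -0.3  0.5]
```

Call:
{"method": "move_arm", "body": {
  "moves": [
    [50, 0, 0, 0, -0.055],
    [50, 0, 0, 0.06, -0.055],
    [50, 0, 0, 0.14, -0.055],
    [50, 0, 0, 0.22, -0.055],
    [50, 0, 0, 0.28, -0.055],
    [50, 0, 0, 0.31, -0.055],
    [50, 0, 0, 0.316, -0.055],
    [50, 0, 0, 0.316, -0.055]
  ]
}}

```text
clock: 12.6
tcp_pos: [0.5582, -0.0483, 0.0488]
tool_rot: [0.753, 0.658, -0.0, -0.0]
wrist_force: [0.8, -0.6, -1.2]
grip_width: 0.655
gripper_force: 22.4
```

Call:
{"method": "move_arm", "body": {
  "moves": [
    [50, -0.004, 0, 0, 0],
    [50, -0.008, 0, 0, 0],
    [50, -0.012, 0, 0, 0],
    [50, -0.014, 0, 0, 0],
    [50, -0.014, 0, 0, 0]
  ]
}}

```text
clock: 13.1
tcp_pos: [0.5582, -0.0553, 0.0502]
tool_rot: [0.753, 0.658, 0.001, 0.001]
wrist_force: [0.4, 8.2, 1.4]
grip_width: 0.648
gripper_force: 23.2
```

```bash
python3 chk.py
```

```text
[[269.0, 309.0], [365.0, 309.0], [253.0, 369.0], [380.0, 370.0]]
wall dist 0.093 [ 0.5582 -0.0553  0.0502] F [0.7 6.8 1.5] 13.15
 bottom [ 0.5578 -0.0689  0.0127] tilt 89.8 yaw 81.9 G in cass [0.0136 0.0016 0.0484]
[-0.6 -0.3 -0.3  0.3  0.4  0.2  0.2 -0.2]
```

Call:
{"method": "move_arm", "body": {
  "moves": [
    [50, 0.006, 0, 0, 0],
    [50, 0.006, 0, -0.06, 0],
    [50, 0.006, 0, -0.13, 0],
    [50, 0.006, 0, -0.18, 0],
    [50, -0.04, -0.005, -0.19, 0],
    [50, -0.09, -0.005, -0.19, 0],
    [50, -0.112, -0.005, -0.19, 0],
    [50, -0.112, -0.005, -0.19, 0],
    [50, -0.112, -0.005, -0.19, 0]
  ],
  "squeeze": 40
}}

```text
clock: 14.05
tcp_pos: [0.5473, -0.1104, 0.1439]
tool_rot: [0.753, 0.658, 0.0, -0.0]
wrist_force: [-0.3, 0.3, -1.6]
grip_width: 0.646
gripper_force: 45.2
```

```bash
python3 chk.py
```

```text
[[269.0, 309.0], [364.0, 309.0], [254.0, 369.0], [380.0, 367.0]]
wall dist 0.087 [ 0.5473 -0.1101  0.1438] F [-0.7  0.8 -1.4] 14.1
 bottom [ 0.547  -0.1248  0.1053] tilt 90.3 yaw 82.9 G in cass [0.0143 0.0015 0.0495]
[-0.   0.5  0.6 -0.5 -0.  -0.4 -0.4  0.4]
```

Call:
{"method": "move_arm", "body": {
  "moves": [
    [50, 0.002, 0.001, 0.03, 0],
    [50, 0.002, 0.001, 0.06, 0],
    [50, 0.002, 0.001, 0.08, 0],
    [50, 0.002, 0.001, 0.09, 0],
    [50, 0.002, 0.001, 0.1, 0],
    [50, 0.002, 0.001, 0.108, 0],
    [50, 0.002, 0.001, 0.108, 0]
  ]
}}

```text
clock: 14.8
tcp_pos: [0.5479, -0.1097, 0.0896]
tool_rot: [0.753, 0.658, -0.0, -0.0]
wrist_force: [-0.3, 1.1, -0.9]
grip_width: 0.646
gripper_force: 45.2
```

Call:
{"method": "move_arm", "body": {
  "moves": [
    [50, 0, 0, 0.004, 0],
    [50, 0, 0, 0.008, 0],
    [50, 0, 0, 0.012, 0],
    [50, 0, 0, 0.014, 0]
  ]
}}

```text
clock: 15.2
tcp_pos: [0.5479, -0.1098, 0.0827]
tool_rot: [0.753, 0.658, -0.0, -0.0]
wrist_force: [0.3, -0.8, -1.3]
grip_width: 0.647
gripper_force: 45.2
```

Call:
{"method": "move_arm", "body": {
  "moves": [
    [50, 0, 0, 0.003, 0],
    [50, 0, 0, 0.006, 0],
    [50, 0, 0, 0.008, 0],
    [50, 0, 0, 0.008, 0]
  ]
}}

```text
clock: 15.6
tcp_pos: [0.5479, -0.1097, 0.0787]
tool_rot: [0.753, 0.658, -0.0, -0.0]
wrist_force: [-0.4, 0.1, -1.4]
grip_width: 0.648
gripper_force: 45.2
```

Call:
{"method": "move_arm", "body": {
  "moves": [
    [50, 0, 0, 0.003, 0],
    [50, 0, 0, 0.006, 0],
    [50, 0, 0, 0.008, 0],
    [50, 0, 0, 0.008, 0]
  ]
}}

```text
clock: 16.0
tcp_pos: [0.5481, -0.1098, 0.0749]
tool_rot: [0.753, 0.658, 0.0, 0.0]
wrist_force: [-0.3, 1.3, 4.6]
grip_width: 0.647
gripper_force: 45.7
```

Call:
{"method": "move_arm", "body": {
  "moves": [
    [50, 0, 0, -0.001, 0],
    [50, 0, 0, -0.002, 0],
    [50, 0, 0, -0.002, 0]
  ],
  "squeeze": 20
}}

```text
clock: 16.3
tcp_pos: [0.5481, -0.1098, 0.076]
tool_rot: [0.753, 0.658, 0.0, 0.0]
wrist_force: [0.7, 0.8, 2.4]
grip_width: 0.646
gripper_force: 45.6
```

```bash
python3 chk.py
```

```text
[[269.0, 309.0], [364.0, 309.0], [253.0, 369.0], [380.0, 367.0]]
wall dist 0.0877 [ 0.5481 -0.1098  0.0759] F [-0.2  0.5  2.4] 16.35
 bottom [ 0.5477 -0.1238  0.0381] tilt 90.5 yaw 83.0 G in cass [0.0135 0.0013 0.049 ]
[-0.5  0.5  0.5 -0.5  0.3 -0.4 -0.3  0.4]
```

Call:
{"method": "move_arm", "body": {
  "moves": [
    [57, 0, 0, 0, 0],
    [60, 0, 0, 0, 0],
    [64, 0, 0, 0, 0],
    [70, 0, 0, 0, 0],
    [76, 0, 0, 0, 0],
    [76, 0, 0, -0.02, 0],
    [76, 0, 0, -0.08, 0],
    [76, 0, 0, -0.18, 0],
    [76, 0, 0, -0.27, 0],
    [76, 0, 0, -0.27, 0]
  ]
}}

```text
clock: 17.35
tcp_pos: [0.551, -0.1104, 0.2174]
tool_rot: [0.753, 0.658, 0.003, 0.004]
wrist_force: [0.6, -0.0, -0.9]
grip_width: 0.889
gripper_force: 0.0
```

```bash
python3 chk.py | head -3; python3 go.py .54 .03 .22 175
```

```text
[[289.0, 226.0], [317.0, 226.0], [300.0, 236.0], [324.0, 233.0]]
wall dist 0.0894 [ 0.5497 -0.1102  0.2147] F [ 0.2 -0.6  0.2] 17.4
 bottom [ 0.5285 -0.2154 -0.3251] tilt 84.5 yaw 87.9 G in cass [ 0.1586 -0.0173  0.5381]
yaw 82.27 tilt [ 0.0061 -0.0015 -1.    ] shares [ 0.2752 -0.0568 -0.0111] turn -0.5151 rows 10.8 clk 17.4 F [ 0.24 -0.58  0.24]
```

```bash
python3 go.py .5228 .1796 .18 174.6
```

```text
yaw 82.27 tilt [ 0.0061 -0.0015 -1.    ] shares [ 0.5671 -0.1317  0.0682] turn -0.5129 rows 10.7 clk 17.4 F [ 0.24 -0.58  0.24]
```

Call:
{"method": "move_arm", "body": {
  "moves": [
    [85, 0.567, -0.132, 0.07, -0.513],
    [85, 0.567, -0.132, 0.07, -0.513],
    [85, 0.567, -0.132, 0.07, -0.513],
    [85, 0.567, -0.132, 0.07, -0.513],
    [85, 0.567, -0.132, 0.07, -0.513],
    [85, 0.567, -0.132, 0.07, -0.513],
    [85, 0.567, -0.132, 0.07, -0.513],
    [85, 0.567, -0.132, 0.07, -0.513],
    [85, 0.567, -0.132, 0.07, -0.513],
    [85, 0.567, -0.132, 0.07, -0.513]
  ],
  "squeeze": 20
}}

```text
clock: 18.4
tcp_pos: [0.5199, 0.1801, 0.1752]
tool_rot: [0.099, 0.995, -0.0, -0.001]
wrist_force: [0.5, -0.6, -1.1]
grip_width: 0.993
gripper_force: 0.0
```

Call:
{"method": "move_arm", "body": {
  "moves": [
    [85, 0, 0, 0, 0],
    [85, 0, 0, 0, 0],
    [85, 0, 0, 0, 0]
  ]
}}

```text
clock: 18.7
tcp_pos: [0.5205, 0.18, 0.1757]
tool_rot: [0.105, 0.995, -0.0, -0.0]
wrist_force: [-0.2, 0.1, 0.3]
grip_width: 0.995
gripper_force: 0.0
```

```bash
python3 go.py .5228 .1796 .057 174.6
```

```text
yaw 167.99 tilt [-4.e-04 -1.e-04 -1.e+00] shares [-0.0048  0.0003  0.2373] turn -0.0367 rows 2.4 clk 18.7 F [-0.22  0.06  0.35]
```

Call:
{"method": "move_arm", "body": {
  "moves": [
    [85, -0.004, 0, 0, -0.037],
    [85, -0.004, 0, 0.07, -0.037],
    [85, -0.004, 0, 0.15, -0.037],
    [85, -0.004, 0, 0.2, -0.037],
    [85, -0.004, 0, 0.225, -0.037],
    [85, -0.004, 0, 0.235, -0.037],
    [85, -0.004, 0, 0.235, -0.037]
  ]
}}

```text
clock: 19.4
tcp_pos: [0.5228, 0.1797, 0.0585]
tool_rot: [0.045, 0.999, -0.0, -0.0]
wrist_force: [0.3, 0.3, -0.6]
grip_width: 0.995
gripper_force: 0.0
```

Call:
{"method": "move_arm", "body": {
  "moves": [
    [50, 0, 0, 0, 0],
    [50, 0, 0, 0, 0],
    [50, 0, 0, 0, 0],
    [50, 0, 0, 0, 0],
    [50, 0, 0, 0, 0],
    [50, 0, 0, 0, 0],
    [50, 0, 0, 0, 0]
  ]
}}

```text
clock: 20.1
tcp_pos: [0.5234, 0.1799, 0.0596]
tool_rot: [0.045, 0.999, 0.0, 0.001]
wrist_force: [-0.4, -0.5, 6.0]
grip_width: 0.649
gripper_force: 21.1
```

Call:
{"method": "move_arm", "body": {
  "moves": [
    [50, 0, 0, -0.01, 0],
    [50, 0, 0, -0.04, 0],
    [50, 0, 0, -0.1, 0],
    [50, 0, 0, -0.18, 0],
    [50, 0.06, 0, -0.22, 0],
    [50, 0.14, 0, -0.22, 0],
    [50, 0.184, 0, -0.2, 0],
    [50, 0.184, 0, -0.12, 0],
    [50, 0.184, 0, -0.04, 0],
    [50, 0.184, 0, 0, 0]
  ]
}}

```text
clock: 21.1
tcp_pos: [0.4301, 0.1877, 0.0569]
tool_rot: [0.045, 0.999, -0.0, -0.0]
wrist_force: [0.3, -0.5, 0.1]
grip_width: 0.649
gripper_force: 22.0
```

Call:
{"method": "move_arm", "body": {
  "moves": [
    [50, 0, 0, 0.02, 0],
    [50, 0, 0, 0.032, 0],
    [50, 0, 0, 0.032, 0]
  ]
}}

```text
clock: 21.4
tcp_pos: [0.4312, 0.1879, 0.0426]
tool_rot: [0.045, 0.999, 0.0, 0.0]
wrist_force: [-0.1, 0.5, -1.3]
grip_width: 0.649
gripper_force: 22.0
```

```bash
python3 go.py .43 .187 .043 174.6;  python3 -c "
from tilt import *
t=robot.get_obs()['tcp_pos'];d=np.array(t[:2])-ps[:2];print('wall dist',d@[np.cos(ps[2]),np.sin(ps[2])]+h,t)"
```

```text
yaw 174.87 tilt [ 2.e-04  1.e-04 -1.e+00] shares [ 0.0023 -0.0021 -0.0009] turn 0.0015 rows 0.0 clk 21.4 F [-0.14  0.49 -1.25]
wall dist -0.054670357928289455 [0.43124865 0.18794973 0.04257406]
```

Call:
{"method": "move_arm", "body": {
  "moves": [
    [50, -0.013, 0, 0, 0],
    [50, -0.021, 0, -0.017, 0],
    [50, -0.031, 0, -0.032, 0],
    [50, -0.044, 0, -0.045, 0],
    [50, -0.06, 0, -0.055, 0],
    [50, -0.076, 0, -0.064, 0],
    [50, -0.088, 0, -0.07, 0],
    [50, -0.098, 0, -0.076, 0],
    [50, -0.103, 0, -0.077, 0],
    [50, -0.103, 0, -0.077, 0]
  ]
}}

```text
clock: 22.4
tcp_pos: [0.4822, 0.183, 0.0817]
tool_rot: [0.045, 0.999, -0.0, -0.0]
wrist_force: [-5.0, -0.5, -0.2]
grip_width: 0.651
gripper_force: 22.5
```

```bash
sed -i 's/1.43 if t\[1\]<.1 else -.09/1.43 if t[1]<.1 else 3.05/; s/t\[0\]+.02,t\[1\]/t[0],t[1]/' chk.py; python3 chk.py
```

```text
[[267.0, 268.0], [352.0, 268.0], [249.0, 306.0], [385.0, 308.0]]
wall dist -0.0034 [0.4822 0.183  0.0817] F [-4.1 -0.9 -0.1] 22.45
 bottom [0.4796 0.1813 0.0409] tilt 94.3 yaw 174.0 G in cass [-0.0063 -0.002   0.0515]
[-1.4 -0.5 10.8  1.  -0.2 -0.2 -6.9 -0.2]
```

Run:
```python
from h import *
f=load('wrist')['frame']
for v in(262,272,280,290,300): print(v,[(u,f[v,u].tolist()) for u in (262,268,274,330,350,356,362,368,374)])
print([(v,f[v,300].tolist()) for v in range(240,320,4)])
```

```text
262 [(262, [77, 73, 71]), (268, [74, 71, 69]), (274, [75, 72, 69]), (330, [72, 67, 65]), (350, [71, 66, 64]), (356, [72, 68, 65]), (362, [71, 66, 63]), (368, [69, 64, 63]), (374, [73, 67, 65])]
272 [(262, [76, 73, 72]), (268, [57, 45, 38]), (274, [55, 42, 34]), (330, [52, 38, 27]), (350, [51, 38, 29]), (356, [51, 37, 25]), (362, [52, 38, 28]), (368, [53, 37, 28]), (374, [74, 71, 67])]
280 [(262, [56, 44, 35]), (268, [54, 40, 33]), (274, [57, 44, 36]), (330, [52, 39, 27]), (350, [53, 37, 28]), (356, [51, 34, 27]), (362, [51, 38, 24]), (368, [50, 34, 23]), (374, [77, 74, 70])]
290 [(262, [54, 43, 34]), (268, [53, 40, 30]), (274, [50, 37, 29]), (330, [50, 33, 24]), (350, [51, 37, 26]), (356, [52, 40, 31]), (362, [49, 31, 22]), (368, [49, 35, 26]), (374, [50, 36, 28])]
300 [(262, [51, 39, 27]), (268, [52, 40, 31]), (274, [53, 39, 29]), (330, [48, 33, 23]), (350, [48, 33, 25]), (356, [51, 37, 27]), (362, [50, 36, 27]), (368, [49, 35, 25]), (374, [48, 34, 26])]
[(240, [116, 112, 103]), (244, [111, 108, 98]), (248, [109, 107, 98]), (252, [108, 105, 96]), (256, [111, 108, 98]), (260, [108, 105, 96]), (264, [72, 70, 67]), (268, [50, 36, 25]), (272, [52, 41, 31]), (276, [54, 39, 30]), (280, [50, 34, 26]), (284, [52, 37, 29]), (288, [52, 39, 29]), (292, [54, 39, 31]), (296, [50, 35, 26]), (300, [48, 33, 24]), (304, [49, 36, 26]), (308, [94, 72, 58]), (312, [72, 66, 65]), (316, [70, 65, 64])]
```

```bash
sed -i "s/cv2.cvtColor(c\['frame'\],cv2.COLOR_RGB2HSV)/cv2.cvtColor(cv2.medianBlur(c['frame'],5),cv2.COLOR_RGB2HSV)/; s/(3,85,30),(19,255,255)/(2,65,25),(22,255,255)/" tilt.py; python3 chk.py
```

```text
[[268.0, 268.0], [365.0, 268.0], [250.0, 304.0], [384.0, 306.0]]
wall dist -0.0035 [0.4822 0.183  0.0817] F [-4.8 -1.6 -0.3] 22.5
 bottom [0.4787 0.1825 0.0442] tilt 95.4 yaw 174.3 G in cass [-0.008  -0.0009  0.048 ]
[-0.8 -0.5  1.2  0.5  0.4  0.3 -0.7 -0.4]
```

Call:
{"method": "move_arm", "body": {
  "moves": [
    [50, -0.003, 0, -0.001, 0],
    [50, -0.006, 0, -0.001, 0],
    [50, -0.009, 0, -0.002, 0],
    [50, -0.009, 0, -0.002, 0]
  ]
}}

```text
clock: 22.9
tcp_pos: [0.4862, 0.1826, 0.0824]
tool_rot: [0.045, 0.999, -0.0, -0.001]
wrist_force: [-6.3, -0.3, -3.4]
grip_width: 0.653
gripper_force: 22.1
```

```bash
python3 chk.py
```

```text
[[267.0, 259.0], [367.0, 259.0], [249.0, 305.0], [385.0, 307.0]]
wall dist 0.0006 [0.4862 0.1826 0.0824] F [-6.  -0.2 -3.6] 22.95
 bottom [0.4767 0.1828 0.0461] tilt 90.2 yaw 174.4 G in cass [-0.0096 -0.0008  0.0473]
[-0.6 -0.5  0.5  0.5  0.3  0.4 -0.3 -0.4]
```

Call:
{"method": "move_arm", "body": {
  "moves": [
    [50, 0.02, 0, 0, 0],
    [50, 0.04, 0, -0.05, 0],
    [50, 0.04, 0, -0.13, 0],
    [50, 0.04, 0, -0.21, 0],
    [50, 0.04, 0, -0.25, 0],
    [50, 0.04, 0, -0.25, 0]
  ],
  "squeeze": 40
}}

```text
clock: 23.55
tcp_pos: [0.4686, 0.1853, 0.2105]
tool_rot: [0.045, 0.999, 0.001, 0.003]
wrist_force: [0.7, 0.6, -1.8]
grip_width: 0.647
gripper_force: 46.1
```

```bash
python3 go.py .5197 -.3316 .207 82.1
```

```text
yaw 174.88 tilt [ 0.0066  0.0021 -1.    ] shares [-0.194  -1.0206  0.0055] turn 0.5154 rows 10.8 clk 23.55 F [ 0.72  0.65 -1.82]
```

Call:
{"method": "move_arm", "body": {
  "moves": [
    [50, -0.19, -1, 0, 0.515],
    [50, -0.19, -1, 0, 0.515],
    [50, -0.19, -1, 0, 0.515],
    [50, -0.19, -1, 0, 0.515],
    [50, -0.19, -1, 0, 0.515],
    [50, -0.19, -1, 0, 0.515],
    [50, -0.19, -1, 0, 0.515],
    [50, -0.19, -1, 0, 0.515],
    [50, -0.19, -1, 0, 0.515],
    [50, -0.19, -1, 0, 0.515]
  ]
}}

```text
clock: 24.55
tcp_pos: [0.5154, -0.3149, 0.2061]
tool_rot: [0.716, 0.698, -0.0, -0.0]
wrist_force: [0.4, 0.6, -1.1]
grip_width: 0.65
gripper_force: 46.1
```

Call:
{"method": "move_arm", "body": {
  "moves": [
    [50, 0, 0, 0, 0.03],
    [50, 0, 0, 0, 0.03],
    [50, 0, 0, 0, 0.03],
    [50, 0, 0, 0, 0.03]
  ]
}}

```text
clock: 24.95
tcp_pos: [0.5158, -0.3118, 0.2066]
tool_rot: [0.745, 0.667, -0.0, -0.0]
wrist_force: [-0.5, 1.3, -1.4]
grip_width: 0.646
gripper_force: 46.1
```

```bash
python3 go.py .5197 -.3316 .15 82.1; python3 chk.py
```

```text
yaw 83.74 tilt [-4.e-04  4.e-04 -1.e+00] shares [-0.0386  0.0122  0.1132] turn 0.0091 rows 1.2 clk 24.95 F [-0.53  1.27 -1.42]
[[268.0, 259.0], [355.0, 259.0], [249.0, 305.0], [385.0, 306.0]]
wall dist 0.0734 [ 0.5159 -0.3118  0.2068] F [-0.5  0.8 -0.6] 25.0
 bottom [ 0.5174 -0.3035  0.1653] tilt 89.8 yaw 83.6 G in cass [-0.0082  0.0005  0.0525]
[-2.   0.   9.   0.4  0.4  0.  -5.7 -0.4]
```

Correct position and yaw, lower to 0.15, then remeasure.

Call:
{"method": "move_arm", "body": {
  "moves": [
    [50, -0.038, 0.012, 0.02, 0.009],
    [50, -0.038, 0.012, 0.07, 0.009],
    [50, -0.038, 0.012, 0.11, 0.009],
    [50, -0.038, 0.012, 0.115, 0.009],
    [50, -0.038, 0.012, 0.115, 0.009]
  ]
}}

```text
clock: 25.5
tcp_pos: [0.5197, -0.3323, 0.149]
tool_rot: [0.755, 0.656, -0.0, -0.0]
wrist_force: [-1.2, 0.6, 1.1]
grip_width: 0.646
gripper_force: 46.1
```

```bash
sed -i 's/(2,65,25),(22/(0,55,25),(25/' tilt.py; python3 go.py .5197 -.3316 .15 82.1; python3 chk.py
```

```text
yaw 81.95 tilt [-8.e-04  5.e-04 -1.e+00] shares [ 0.0014 -0.0003 -0.0019] turn -0.0008 rows 0.0 clk 25.5 F [-1.23  0.6   1.13]
[[267.0, 259.0], [367.0, 260.0], [249.0, 306.0], [385.0, 305.0]]
wall dist 0.0794 [ 0.5201 -0.3326  0.1498] F [ 0.4 -0.9 -0.6] 25.55
 bottom [ 0.5227 -0.3229  0.1127] tilt 90.7 yaw 82.1 G in cass [-0.0106  0.0012  0.0479]
[-0.5  0.6  0.5 -0.5  0.3 -0.4 -0.3  0.4]
```

Call:
{"method": "move_arm", "body": {
  "moves": [
    [50, 0.002, -0.003, 0.03, 0],
    [50, 0.002, -0.003, 0.06, 0],
    [50, 0.002, -0.003, 0.085, 0],
    [50, 0.002, -0.003, 0.1, 0],
    [50, 0.002, -0.003, 0.112, 0],
    [50, 0.002, -0.003, 0.12, 0],
    [50, 0.002, -0.003, 0.124, 0],
    [50, 0.002, -0.003, 0.124, 0]
  ]
}}

```text
clock: 26.35
tcp_pos: [0.5184, -0.3313, 0.0873]
tool_rot: [0.755, 0.655, -0.0, 0.0]
wrist_force: [0.1, 0.2, -1.2]
grip_width: 0.647
gripper_force: 46.1
```

Call:
{"method": "move_arm", "body": {
  "moves": [
    [50, 0, 0, 0.003, 0],
    [50, 0, 0, 0.006, 0],
    [50, 0, 0, 0.008, 0],
    [50, 0, 0, 0.008, 0]
  ]
}}

```text
clock: 26.75
tcp_pos: [0.5184, -0.3312, 0.0833]
tool_rot: [0.755, 0.656, -0.0, -0.0]
wrist_force: [0.1, 0.2, -1.2]
grip_width: 0.647
gripper_force: 46.1
```

Call:
{"method": "move_arm", "body": {
  "moves": [
    [50, 0, 0, 0.003, 0],
    [50, 0, 0, 0.006, 0],
    [50, 0, 0, 0.008, 0],
    [50, 0, 0, 0.008, 0]
  ]
}}

```text
clock: 27.15
tcp_pos: [0.5184, -0.3312, 0.0792]
tool_rot: [0.755, 0.655, -0.0, -0.0]
wrist_force: [-0.3, -0.3, -0.9]
grip_width: 0.648
gripper_force: 46.1
```

Call:
{"method": "move_arm", "body": {
  "moves": [
    [50, 0, 0, 0.003, 0],
    [50, 0, 0, 0.006, 0],
    [50, 0, 0, 0.008, 0],
    [50, 0, 0, 0.008, 0]
  ]
}}

```text
clock: 27.55
tcp_pos: [0.5183, -0.3312, 0.0751]
tool_rot: [0.755, 0.655, -0.0, -0.0]
wrist_force: [0.5, -0.2, -1.2]
grip_width: 0.647
gripper_force: 46.1
```

Call:
{"method": "move_arm", "body": {
  "moves": [
    [50, 0, 0, 0.003, 0],
    [50, 0, 0, 0.006, 0],
    [50, 0, 0, 0.008, 0],
    [50, 0, 0, 0.008, 0]
  ]
}}

```text
clock: 27.95
tcp_pos: [0.5183, -0.3312, 0.0711]
tool_rot: [0.755, 0.655, -0.0, -0.0]
wrist_force: [-0.1, 0.1, -1.2]
grip_width: 0.647
gripper_force: 46.1
```

Call:
{"method": "move_arm", "body": {
  "moves": [
    [50, 0, 0, 0.003, 0],
    [50, 0, 0, 0.006, 0],
    [50, 0, 0, 0.008, 0],
    [50, 0, 0, 0.008, 0]
  ]
}}

```text
clock: 28.35
tcp_pos: [0.5183, -0.3312, 0.0671]
tool_rot: [0.755, 0.655, -0.0, -0.0]
wrist_force: [0.4, -0.9, -0.2]
grip_width: 0.645
gripper_force: 46.1
```

Call:
{"method": "move_arm", "body": {
  "moves": [
    [50, 0, 0, 0.002, 0],
    [50, 0, 0, 0.004, 0],
    [50, 0, 0, 0.006, 0],
    [50, 0, 0, 0.006, 0]
  ]
}}

```text
clock: 28.75
tcp_pos: [0.5183, -0.3312, 0.0642]
tool_rot: [0.755, 0.655, -0.0, -0.0]
wrist_force: [-0.1, -0.0, -1.5]
grip_width: 0.647
gripper_force: 46.1
```

Call:
{"method": "move_arm", "body": {
  "moves": [
    [50, 0, 0, 0.002, 0],
    [50, 0, 0, 0.005, 0],
    [50, 0, 0, 0.007, 0],
    [50, 0, 0, 0.007, 0]
  ]
}}

```text
clock: 29.15
tcp_pos: [0.5184, -0.3313, 0.0607]
tool_rot: [0.755, 0.655, -0.0, -0.0]
wrist_force: [-0.0, -0.7, 0.2]
grip_width: 0.647
gripper_force: 46.1
```

Call:
{"method": "move_arm", "body": {
  "moves": [
    [50, 0, 0, 0.001, 0],
    [50, 0, 0, 0.003, 0],
    [50, 0, 0, 0.003, 0],
    [50, 0, 0, 0.003, 0]
  ]
}}

```text
clock: 29.55
tcp_pos: [0.5184, -0.3313, 0.0595]
tool_rot: [0.755, 0.656, 0.0, 0.0]
wrist_force: [0.1, -0.3, 3.5]
grip_width: 0.649
gripper_force: 46.4
```

Contact is felt: 4.7 N above the free reading after 1.5 mm. Release gently and retreat.

Call:
{"method": "move_arm", "body": {
  "moves": [
    [50, 0, 0, -0.001, 0],
    [50, 0, 0, -0.001, 0],
    [57, 0, 0, -0.001, 0],
    [60, 0, 0, -0.001, 0],
    [64, 0, 0, -0.001, 0],
    [70, 0, 0, -0.001, 0],
    [76, 0, 0, -0.001, 0],
    [76, 0, 0, -0.02, 0],
    [76, 0, 0, -0.08, 0],
    [76, 0, 0, -0.17, 0]
  ],
  "squeeze": 20
}}

```text
clock: 30.55
tcp_pos: [0.5172, -0.3304, 0.1439]
tool_rot: [0.755, 0.655, -0.0, -0.002]
wrist_force: [0.9, -0.1, 0.6]
grip_width: 0.889
gripper_force: 0.0
```

Call:
{"method": "move_arm", "body": {
  "moves": [
    [76, 0, 0, -0.08, 0],
    [76, 0, 0, -0.16, 0],
    [76, -0.1, -0.1, -0.2, 0],
    [76, -0.2, -0.2, -0.2, 0],
    [76, -0.25, -0.3, -0.2, 0],
    [76, -0.25, -0.3, -0.2, 0],
    [76, -0.25, -0.3, -0.2, 0],
    [76, -0.25, -0.3, -0.2, 0]
  ]
}}

```text
clock: 31.35
tcp_pos: [0.3515, -0.4345, 0.2452]
tool_rot: [0.756, 0.655, 0.0, 0.0]
wrist_force: [0.5, 0.3, 0.6]
grip_width: 0.891
gripper_force: 0.0
```

```bash
python3 -c "
from h import *
t=grab('top');s=grab('scene')
a=cv2.resize(t['frame'][265:335,360:520],(800,350),interpolation=cv2.INTER_CUBIC);b=cv2.resize(s['frame'][180:250,145:305],(571,250),interpolation=cv2.INTER_CUBIC)
im=np.zeros((600,800,3),np.uint8);im[:350]=a;im[350:,:571]=b
cv2.imwrite('pics/end.png',np.clip(im[...,::-1]*1.4,0,255).astype('uint8'));o=robot.get_obs();print(o['tcp_pos'],o['wrist_force'],o['clock'])"
```

```text
[ 0.35291901 -0.43375007  0.24478008] [ 0.76741475  0.52832179 -0.58167487] 31.45
```

View pics/end.png

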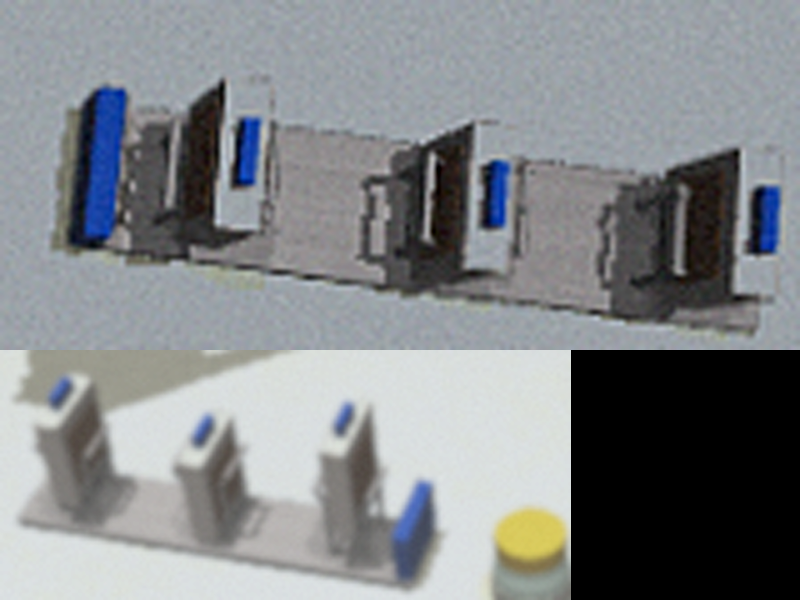

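Run:
```python
from h import *
T=load('top');S=load('scene')
D={'a':((248,152),(345,418)),'ref':((495,195),(203,431)),'b':((766,220),(61,392))}
R={}
for k,(u,v) in D.items():
    o1,d1=ray(T,(u[0]/5+360,u[1]/5+265)); o2,d2=ray(S,(v[0]/3.57+145,(v[1]-350)/3.57+180))
    A=np.c_[d1,-d2];t=np.linalg.lstsq(A,o2-o1,rcond=None)[0];p,q=o1+d1*t[0],o2+d2*t[1];R[k]=(p+q)/2;print(k,R[k].round(4),np.linalg.norm(p-q).round(4))
ax=np.array([np.sin(.1382),np.cos(.1382)]);ex=np.array([np.cos(.1382),-np.sin(.1382)])
for k in 'ab':
    d=(R[k]-R['ref'])[:2];print(k,'rack x',(d@ex).round(4),'rack y',(d@ax).round(4))
```

```text
a [ 0.5452 -0.1211  0.1161] 0.0036
ref [ 0.5316 -0.2222  0.0864] 0.0023
b [ 0.5188 -0.3198  0.103 ] 0.003
a rack x -0.0005 rack y 0.102
b rack x 0.0007 rack y -0.0984
```

Both cassettes sit within 1 mm of the example along the hoops and about 100 mm either side of it. Handing in.

```bash
python3 -c "
from bench import robot
print(robot.hand_in())"
```

```text
the job is handed in; nothing more can be done
None
```

Both cassettes stand upright in the rack's empty bays, blue tab up and amber window towards the blue end; each was lowered until its floor was felt, then released, and the job was handed in at about 31.5 s.

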